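# Lay the ripe lime on the cutting board without bruising it

## Task

The green lime is ripe and bruises easily: pick it up with a light grip, never squeezing it with more than about 15 N at each finger, and set it down softly, without dropping it, in the middle of the wooden cutting board, ready to be sliced. Leave the lemon and the clementine where they lie.

Things in the scene. Friction and masses are not known exactly. Their poses are not given: they have to be found in the camera images.
- lime: the green ripe lime, nearly round: 50 mm across, 47 mm high with its small stem, 70 to 120 g, on the worktop beside two other fruits. Origin at the centre of its underside, z up. It is firm to the fingers, but is bruised if they squeeze it with more than 15 N each or if it is pushed onto the board with more than 20 N or dropped 15 mm or more; a grip of 4 to 8 N carries it
- lime_center (a point): the centre of the lime, 22 mm above its underside: the height to grip it at, 49 mm wide there
- bar_board: a small dark walnut cutting board lying flat and loose on the worktop, 160 mm (its x) by 250 mm (its y) and 18 mm thick; origin at the centre of its underside, z up
- board_middle (a point): the middle of the cutting board's top face, 18 mm above the worktop; axes as the board's. A lime resting here has its centre 22 mm above this point
- lemon: the yellow lemon, round, 58 mm across and 54 mm high; leave it alone. Origin at the centre of its underside
- clementine: the orange clementine with two green leaves, about 65 mm across and 68 mm high; leave it alone. Origin at the centre of its underside

How it is judged:
By the outcome, as a careful person would: the job done as asked, in the order asked, and still so for the second after the job is handed in, with the robot touching nothing.
It also fails if it takes over 45 s, if anything falls off the work surface, if the arm or the gripper's body presses on something with over 40 N, if the wrist force passes 120 N, or if a joint passes its speed limit or range.

## Robot

A 6-joint arm with a two-finger parallel gripper is mounted at the origin on a cart in front of the work surface, level with it; the furniture and walls round the work are solid. World frame = base frame: x ahead of the robot, y to its left, z up, the work surface at z = 0. Lengths are in m, angles in rad, forces in N, time in s.
With the tool pointing down it reaches from about 0.35 to 0.925 m from the base axis. Payload 6.4 kg.
Tool frame: the origin (TCP) lies at the very end of the fingers, on their centre line; the grasp point (between the pads) lies 19 mm behind it; z points along the fingers, y is the line along which they close (so a half turn about z gives the same grasp; the last joint's range is limited). The gripper opens to 94 mm and grips with 3 to 60 N. Pads are 16 mm wide; open, the fingers measure 119 mm over their backs; the gripper's body (75 mm by 177 mm) begins 78 mm behind the grasp point.
Start: joints at [-1.335, 0.245, 1.558, -0, 1.339, -0.174], TCP at [0.259, -0.596, 0.205] pointing down, gripper open.
Joint ranges: [-3.13, 3.13], [-1.02, 2.26], [0.13, 2.54], [-0.95, 4.09], [0.21, 2.88], [-2.74, 2.74]. Speed limits (rad/s): [2.57, 2.57, 3.14, 3.14, 3.14, 3.14].

## Interface

Orientations are given as a unit quaternion [x, y, z, w].
In Python, from bench import status, eyes, job, spot_in, trace gives the robot as it stands.
- The arm moves only by the tool drive_tool, never from a script. Its argument "steps" is a list of rows, each a list of 7 numbers: the shift along the world's x, y, z in m, then the turn, a rotation vector about the world's x, y, z in degrees, then the opening, from 0 (shut) to 1 (fully open). In form: [[tx, ty, tz, wx, wy, wz, hand], ...]. A call has 1 to 12 rows; each row shifts and turns the commanded pose from where the row before left it; what a row does not reach is not made up. A row lasts 1/10 s, in which the tool goes at most 50 mm and 8.59 degrees, less where a joint would pass 70% of its speed; a pose out of reach is approached as far as the arm can. A call with a gripper value outside its range is refused whole. The fingers move at their own pace and stop on an object; "squeeze" is the grip in N (left out, the last holds). Time passes only in rows, so rows that do not move let the fingers close. It gives the time, the measured TCP pose, the force, the opening and the grip force at its end, in the units of the state.
- status.get_obs(): the state, without advancing time (a new reading comes with each control period).
- eyes.grab_frame(name): name is "side" or "top" or "wrist"; returns the picture (480x640x3 uint8, red, green, blue); there is no depth.
- eyes.camera_params(name): a dict with "fx", "fy", "cx", "cy" (pixels), "R" (3x3) and "t" (3): a world point X has camera coordinates R X + t. Camera axes: x right, y down, z forward; pixel columns grow to the right and rows downward; lengths in m; the calibration is good to about 2 mm. A picture is of the moment at which its call begins: read the wrist's pose just before it. camera_params takes no time and is no camera call; for the wrist camera it gives the pose at the moment of the call.
- job.hand_in(): hands the job in; it is judged then, once.
Trained networks look in the newest picture that a camera, given by its name, has taken for a name from the list of things; names that differ only in an ending like _2 or _b are one class to them, and where a whole thing is asked for, a point or a joint stands for the part that bears it (a point fixed in the world has none). Each returns a list of dicts, best first, with "conf" (0 to 1); they miss things now and then, are a little off and sometimes report something else, mostly with a low value. They report only what shows in the picture. A call takes as long as a camera call.
- spot_in(camera, thing): "pixel" ([column, row] in pixels, amid what is visible of it).
- trace(camera, thing): "pixels" (480x640 bool, what is visible of it) and "pixel" ([column, row] in pixels, amid what is visible of it).
The state is a dict: "clock": time; "joint_pos": joint angles; "qvel": joint speeds; "joint_efforts": joint torques, N m; "eef_pos": TCP position; "orientation": TCP orientation; "contact_force": force on the tool from outside, world axes, zero at the start; "wrist_torque": the same for the moment, N m; "width": opening from 0.0 (shut) to 1.0 (fully open); "gripper_force": force on a finger pad.
Only numpy, scipy, OpenCV 4.12 (cv2) and the standard library are available. Lean on these libraries where they do the work, as an engineer would, in place of code of your own. Each camera call takes 0.05 s, during which the arm holds its last target. There are 200 camera calls.

## Working session

There is one attempt and no reset: what is moved stays moved. The work goes in short steps, Python scripts to look and compute and a tool call to move; the robot and the scene stay as the last step left them, time stands still between calls to the robot, and variables do not carry over. Pictures are saved under pics/ and viewed, at most 10 in all, crops included, and the job is handed in when it is done.

Besides the shell and the picture viewer there is one more tool, called after "Call:" as name(argument=value, ...), one argument or row to a line, values as JSON. drive_tool: Moves the arm, as the interface text tells. Its arguments: {"type":"object","properties":{"steps":{"type":"array"},"squeeze":{"type":"number"}},"required":["steps"]}

```bash
mkdir -p pics
cat > h.py <<'E'
import numpy as np, cv2
from bench import status, eyes, job, spot_in, trace
def back(name,px,z,P=None):
    p=P or eyes.camera_params(name); R=np.array(p["R"]);t=np.array(p["t"])
    c=-R.T@t; d=R.T@np.array([(px[0]-p["cx"])/p["fx"],(px[1]-p["cy"])/p["fy"],1])
    return c+d*(z-c[2])/d[2]
def save(name,f):
    im=eyes.grab_frame(name); cv2.imwrite("pics/"+f,im[:,:,::-1]); return im
E
python3 - <<'E'
from h import *
a=save("top","top0.png"); b=save("side","side0.png")
cv2.imwrite("pics/both.png",cv2.resize(np.vstack([a,b])[:,:,::-1],None,fx=.62,fy=.62,interpolation=cv2.INTER_AREA))
for n,z in [("lime",.022),("lemon",.027),("clementine",.03),("bar_board",.018)]:
  for c in ("top","side"):
    for d in trace(c,n)[:2]: print(n,c,round(d["conf"],2),d["pixel"],d["pixels"].sum(),back(c,d["pixel"],z).round(4), cv2.minAreaRect(np.argwhere(d["pixels"])[:,::-1].astype(np.float32)))
print(status.get_obs())
E
```

```text
lime top 0.93 [163.8, 249.0] 471 [0.4918 0.3454 0.022 ] ((160.6000213623047, 249.7000274658203), (24.149534225463867, 23.702320098876953), 63.43495178222656)
lime side 0.7 [181.7, 293.7] 476 [0.4907 0.3512 0.022 ] ((181.40000915527344, 294.70001220703125), (23.702320098876953, 24.149534225463867), 26.56505012512207)
lemon top 0.79 [306.9, 256.0] 622 [0.4804 0.0547 0.027 ] ((306.0, 257.5), (27.0, 28.0), 90.0)
lemon top 0.37 [439.7, 263.9] 9634 [ 0.4676 -0.213   0.027 ] ((440.49969482421875, 263.39837646484375), (80.02814483642578, 125.3144760131836), 80.3802719116211)
lemon side 0.83 [304.5, 242.9] 451 [0.4854 0.0627 0.027 ] ((308.2500305175781, 244.75003051757812), (22.62741470336914, 23.33452033996582), 45.0)
clementine top 0.74 [240.9, 256.1] 933 [0.4782 0.1875 0.03  ] ((241.25003051757812, 254.25003051757812), (30.40559196472168, 39.59797668457031), 45.0)
clementine side 0.95 [253.3, 261.5] 784 [0.49   0.1895 0.03  ] ((256.5, 258.5), (37.0, 29.0), 90.0)
clementine side 0.48 [183.3, 292.2] 458 [0.4855 0.3483 0.03  ] ((182.00001525878906, 295.0000305175781), (22.62741470336914, 24.0
[... 368 characters left out ...]
, 'joint_pos': array([-1.33508692e+00,  2.45102057e-01,  1.55784335e+00,  1.08561219e-05,
        1.33868092e+00, -1.74082534e-01]), 'qvel': array([-0.00060275,  0.00047681, -0.00187221, -0.00089319, -0.00015737,
        0.00039078]), 'joint_efforts': array([ 4.57267129e-05, -4.15431082e+01, -3.14559317e+01,  6.84486888e-02,
        2.94092973e-02, -3.60413276e-05]), 'eef_pos': array([ 0.25898965, -0.59617033,  0.2054306 ]), 'orientation': array([ 9.79082410e-01,  2.03464085e-01,  4.76120148e-06, -1.69929573e-05]), 'contact_force': array([-0.24105041, -0.04609823, -0.36878813]), 'wrist_torque': array([ 0.03902461, -0.01881649, -0.04992338]), 'gripper_force': 0.0, 'width': 0.9988425200432692}
```

View pics/both.png

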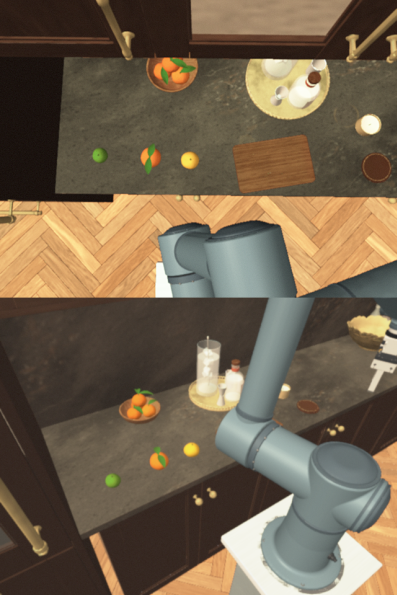

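The top image shows the lime at about (162, 249) and the walnut board centred at about (440, 264). The other fruits are well clear of the lime. I'll pass over the board and look at it, then go on to the lime.

Call:
drive_tool(
  steps=[
    [0.015, 0.03, 0.005, 0, 0, 0, 1],
    [0.0175, 0.032, 0.005, 0, 0, 0, 1],
    [0.0175, 0.032, 0.005, 0, 0, 0, 1],
    [0.0175, 0.032, 0.005, 0, 0, 0, 1],
    [0.0175, 0.032, 0.005, 0, 0, 0, 1],
    [0.0175, 0.032, 0.005, 0, 0, 0, 1],
    [0.0175, 0.032, 0.005, 0, 0, 0, 1],
    [0.0175, 0.032, 0.005, 0, 0, 0, 1],
    [0.0175, 0.032, 0.005, 0, 0, 0, 1],
    [0.0175, 0.032, 0.005, 0, 0, 0, 1],
    [0.0175, 0.032, 0, 0, 0, 0, 1],
    [0.015, 0.03, 0, 0, 0, 0, 1],
  ],
  squeeze=6,
)

```text
clock: 1.7
eef_pos: [0.4647, -0.2148, 0.2559]
orientation: [0.979, 0.204, 0.0, 0.0]
contact_force: [-0.2, -0.7, 1.3]
width: 0.995
gripper_force: 0.0
```

Run:
```python
from h import *
a=save("wrist","w1.png");P=eyes.camera_params("wrist")
print(status.get_obs()["eef_pos"],status.get_obs()["clock"])
for d in trace("wrist","bar_board")[:2]:
  m=d["pixels"]; r=cv2.minAreaRect(np.array([back("wrist",p,.018,P)[:2] for p in np.argwhere(m)[::7,::-1]],np.float32)*1000)
  print(d["conf"],d["pixel"],m.sum(),back("wrist",d["pixel"],.018,P),r)
```

```text
[ 0.46599718 -0.21124518  0.25580011] 1.75
0.71 [318.9, 203.1] 26210 [ 0.47536875 -0.20733321  0.018     ] ((470.87994384765625, -214.9449005126953), (160.55152893066406, 248.49838256835938), 9.709484100341797)
```

View pics/w1.png

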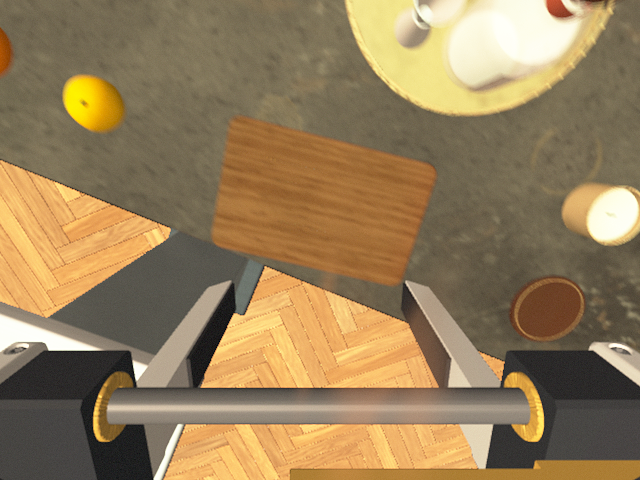

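The wrist image shows the board with corners near (235,118), (435,165), (400,285) and (213,245). Its middle is at about (0.471, -0.215). Next is the lime.

Call:
drive_tool(
  steps=[
    [0.002, 0.03, 0, 0, 0, 0, 1],
    [0.002, 0.047, 0, 0, 0, 0, 1],
    [0.002, 0.047, 0, 0, 0, 0, 1],
    [0.002, 0.047, 0, 0, 0, 0, 1],
    [0.002, 0.047, 0, 0, 0, 0, 1],
    [0.002, 0.047, 0, 0, 0, 0, 1],
    [0.002, 0.047, 0, 0, 0, 0, 1],
    [0.002, 0.047, 0, 0, 0, 0, 1],
    [0.002, 0.047, 0, 0, 0, 0, 1],
    [0.002, 0.047, 0, 0, 0, 0, 1],
    [0.002, 0.047, 0, 0, 0, 0, 1],
    [0.002, 0.047, 0, 0, 0, 0, 1],
  ],
)

```text
clock: 3.0
eef_pos: [0.4883, 0.3321, 0.2556]
orientation: [0.979, 0.203, 0.0, 0.0]
contact_force: [0.8, -0.4, 0.3]
width: 0.996
gripper_force: 0.0
```

Call:
drive_tool(
  steps=[
    [0, 0.017, -0.03, 0, 0, 0, 1],
    [0, 0, -0.03, 0, 0, 0, 1],
    [0, 0, -0.02, 0, 0, 0, 1],
    [0, 0, 0, 0, 0, 0, 1],
    [0, 0, 0, 0, 0, 0, 1],
  ],
)

```text
clock: 3.5
eef_pos: [0.4886, 0.3473, 0.1759]
orientation: [0.979, 0.203, 0.0, 0.0]
contact_force: [-0.1, 0.3, 0.4]
width: 1.002
gripper_force: 0.0
```

Run:
```python
from h import *
s=status.get_obs();P=eyes.camera_params("wrist");a=save("wrist","w2.png")
print(s["eef_pos"],s["clock"],s["joint_pos"])
for d in trace("wrist","lime")[:2]:
  m=d["pixels"]; (u,v),r=cv2.minEnclosingCircle(np.argwhere(m)[:,::-1].astype(np.float32))
  print(d["conf"],d["pixel"],m.sum(),(u,v,r),back("wrist",d["pixel"],.022,P),back("wrist",(u,v),.022,P))
```

```text
[0.48856155 0.34734223 0.17587989] 3.5 [ 4.29136733e-01  1.56224011e-01  1.71636281e+00 -1.36652170e-04
  1.26881911e+00  1.59088922e+00]
0.57 [315.5, 224.8] 1910 (315.53466796875, 225.8663330078125, 25.17644691467285) [0.49015727 0.35129145 0.022     ] [0.48918009 0.35083309 0.022     ]
```

View pics/w2.png

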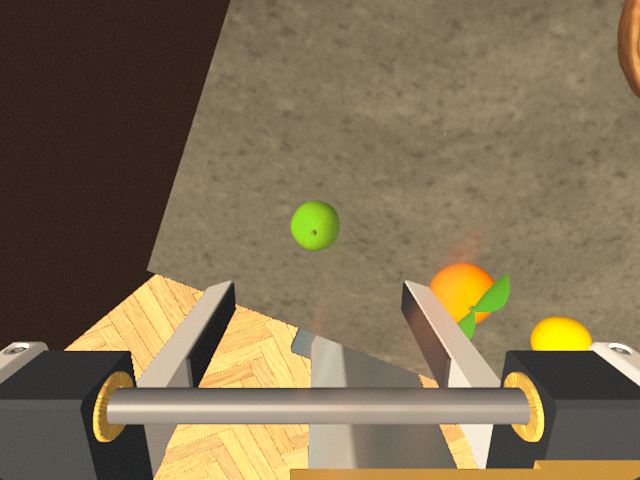

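The wrist image shows the lime at (315, 225), which is about (0.490, 0.351). I'll centre on it and descend.

Call:
drive_tool(
  steps=[
    [0.001, 0.0035, -0.02, 0, 0, 0, 1],
    [0, 0, -0.03, 0, 0, 0, 1],
    [0, 0, -0.03, 0, 0, 0, 1],
    [0, 0, -0.03, 0, 0, 0, 1],
    [0, 0, -0.02, 0, 0, 0, 1],
    [0, 0, -0.015, 0, 0, 0, 1],
    [0, 0, -0.015, 0, 0, 0, 1],
    [0, 0, -0.01, 0, 0, 0, 1],
    [0, 0, 0, 0, 0, 0, 1],
    [0, 0, 0, 0, 0, 0, 1],
  ],
  squeeze=5,
)

```text
clock: 4.6
eef_pos: [0.4895, 0.3516, 0.006]
orientation: [0.979, 0.203, 0.001, -0.0]
contact_force: [0.5, 1.3, -0.5]
width: 1.004
gripper_force: 0.0
```

Call:
drive_tool(
  steps=[
    [0, 0, 0, 0, 0, 0, 0.8],
    [0, 0, 0, 0, 0, 0, 0.7],
    [0, 0, 0, 0, 0, 0, 0.63],
    [0, 0, 0, 0, 0, 0, 0.6],
    [0, 0, 0, 0, 0, 0, 0.58],
    [0, 0, 0, 0, 0, 0, 0.56],
    [0, 0, 0, 0, 0, 0, 0.55],
    [0, 0, 0, 0, 0, 0, 0.54],
    [0, 0, 0, 0, 0, 0, 0.53],
    [0, 0, 0, 0, 0, 0, 0.52],
    [0, 0, 0, 0, 0, 0, 0.51],
    [0, 0, 0, 0, 0, 0, 0.5],
  ],
  squeeze=5,
)

```text
clock: 5.8
eef_pos: [0.489, 0.3513, 0.0055]
orientation: [0.979, 0.203, -0.0, 0.0]
contact_force: [0.1, -0.9, 0.1]
width: 0.5
gripper_force: 5.0
```

Call:
drive_tool(
  steps=[
    [0, 0, 0, 0, 0, 0, 0.47],
    [0, 0, 0, 0, 0, 0, 0.4],
    [0, 0, 0, 0, 0, 0, 0.3],
    [0, 0, 0, 0, 0, 0, 0.3],
  ],
  squeeze=6,
)

```text
clock: 6.2
eef_pos: [0.489, 0.3513, 0.0055]
orientation: [0.979, 0.203, 0.0, -0.0]
contact_force: [-0.3, 0.2, 1.1]
width: 0.499
gripper_force: 6.0
```

Call:
drive_tool(
  steps=[
    [0, 0, 0.003, 0, 0, 0, 0.3],
    [0, 0, 0.007, 0, 0, 0, 0.3],
    [0, 0, 0.012, 0, 0, 0, 0.3],
    [0, 0, 0.018, 0, 0, 0, 0.3],
    [0, 0, 0.02, 0, 0, 0, 0.3],
    [0, 0, 0.02, 0, 0, 0, 0.3],
    [0, 0, 0.02, 0, 0, 0, 0.3],
    [0, 0, 0.015, 0, 0, 0, 0.3],
    [0, 0, 0.01, 0, 0, 0, 0.3],
    [0, 0, 0.005, 0, 0, 0, 0.3],
    [0, 0, 0, 0, 0, 0, 0.3],
    [0, 0, 0, 0, 0, 0, 0.3],
  ],
)

```text
clock: 7.4
eef_pos: [0.4885, 0.351, 0.1346]
orientation: [0.979, 0.203, -0.001, 0.0]
contact_force: [0.4, -0.2, -1.6]
width: 0.504
gripper_force: 6.0
```

Run:
```python
from h import *
s=status.get_obs();a=save("wrist","w3.png");b=eyes.grab_frame("side")[200:360,100:340]
cv2.imwrite("pics/w3b.png",np.hstack([cv2.resize(a,(400,300)),cv2.resize(b,(400,300))])[:,:,::-1])
print(s["eef_pos"],s["clock"],s["contact_force"],s["width"],s["gripper_force"])
```

```text
[0.48848263 0.35103685 0.13458093] 7.4 [ 0.40019357 -0.21413955 -1.59934868] 0.5040351722262586 5.999952918064082
```

View pics/w3b.png

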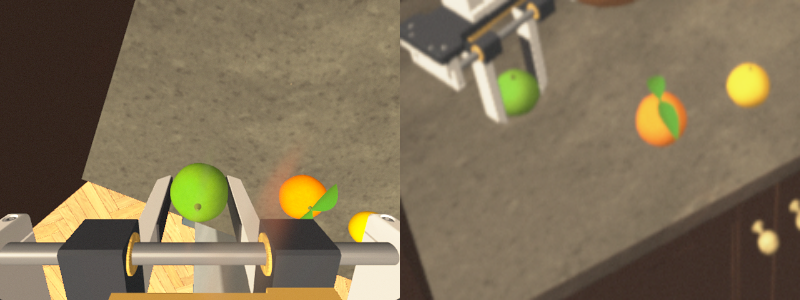

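The left half shows the lime held between the pads at (199, 193). The right half confirms it is off the worktop and the other two fruits haven't moved. Now I'll carry it smoothly to the board.

Call:
drive_tool(
  steps=[
    [0, -0.008, 0, 0, 0, 0, 0.3],
    [0, -0.016, 0, 0, 0, 0, 0.3],
    [0, -0.024, 0, 0, 0, 0, 0.3],
    [-0.001, -0.03, 0, 0, 0, 0, 0.3],
    [-0.001, -0.03, 0, 0, 0, 0, 0.3],
    [-0.001, -0.03, 0, 0, 0, 0, 0.3],
    [-0.001, -0.03, 0, 0, 0, 0, 0.3],
    [-0.001, -0.03, 0, 0, 0, 0, 0.3],
    [-0.001, -0.03, 0, 0, 0, 0, 0.3],
    [-0.001, -0.03, 0, 0, 0, 0, 0.3],
    [-0.001, -0.03, 0, 0, 0, 0, 0.3],
    [-0.001, -0.03, 0, 0, 0, 0, 0.3],
  ],
)

```text
clock: 8.7
eef_pos: [0.4792, 0.0313, 0.1353]
orientation: [0.979, 0.203, -0.0, 0.0]
contact_force: [1.4, -0.1, -0.4]
width: 0.504
gripper_force: 6.0
```

Call:
drive_tool(
  steps=[
    [-0.001, -0.03, 0, 0, 0, 0, 0.3],
    [-0.001, -0.03, 0, 0, 0, 0, 0.3],
    [-0.001, -0.03, 0, 0, 0, 0, 0.3],
    [-0.001, -0.03, 0, 0, 0, 0, 0.3],
    [-0.001, -0.03, 0, 0, 0, 0, 0.3],
    [-0.001, -0.03, 0, 0, 0, 0, 0.3],
    [-0.001, -0.026, 0, 0, 0, 0, 0.3],
    [-0.001, -0.018, 0, 0, 0, 0, 0.3],
    [0, -0.012, 0, 0, 0, 0, 0.3],
    [0, -0.008, 0, 0, 0, 0, 0.3],
    [0, -0.004, 0, 0, 0, 0, 0.3],
    [0, 0, 0, 0, 0, 0, 0.3],
  ],
)

```text
clock: 9.9
eef_pos: [0.4719, -0.2147, 0.1354]
orientation: [0.979, 0.203, -0.0, -0.0]
contact_force: [0.1, 0.4, -1.5]
width: 0.502
gripper_force: 6.0
```

Run:
```python
from h import *
s=status.get_obs();P=eyes.camera_params("wrist");a=save("wrist","w4.png")
print(s["eef_pos"],s["clock"],s["contact_force"],s["width"],s["gripper_force"])
for c in ("wrist","top"):
  if c=="top": save("top","t4.png"); P=eyes.camera_params(c)
  for d in trace(c,"bar_board")[:1]:
    m=d["pixels"]; r=cv2.minAreaRect(np.array([back(c,p,.018,P)[:2] for p in np.argwhere(m)[::7,::-1]],np.float32)*1000)
    print(c,d["conf"],m.sum(),r)
d=trace("wrist","lime")[0];print(d["pixel"],back("wrist",d["pixel"],s["eef_pos"][2]+.017,eyes.camera_params("wrist")))
```

```text
[ 0.47187637 -0.21465342  0.13536641] 9.9 [ 0.08412678  0.44998325 -1.46481147] 0.5020197936563526 5.999957001185976
wrist 0.9 40954 ((470.452392578125, -218.71231079101562), (158.80072021484375, 248.22608947753906), 10.075520515441895)
top 0.65 3228 ((485.6652526855469, -195.33587646484375), (154.25839233398438, 240.161376953125), 22.235279083251953)
[322.8, 308.2] [ 0.47320913 -0.21588589  0.15236641]
```

View pics/w4.png

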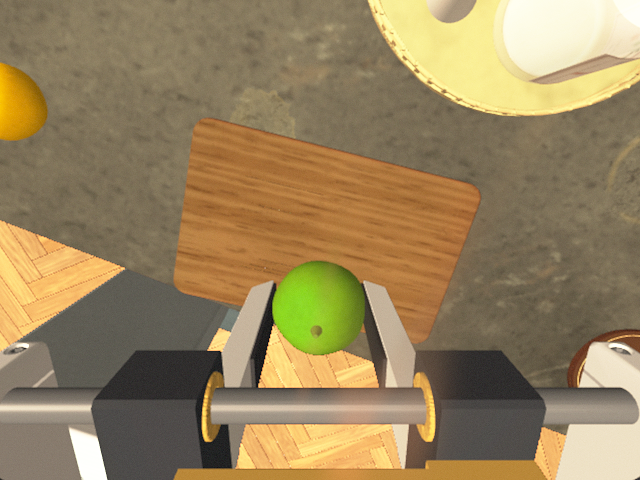

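The wrist image shows the lime in the grip at (320, 307). The board behind it is unobstructed, with its middle at about (0.4705, -0.217). I'll descend to just above it.

Call:
drive_tool(
  steps=[
    [-0.001, -0.002, -0.01, 0, 0, 0, 0.3],
    [0, 0, -0.015, 0, 0, 0, 0.3],
    [0, 0, -0.02, 0, 0, 0, 0.3],
    [0, 0, -0.02, 0, 0, 0, 0.3],
    [0, 0, -0.015, 0, 0, 0, 0.3],
    [0, 0, -0.01, 0, 0, 0, 0.3],
    [0, 0, -0.007, 0, 0, 0, 0.3],
    [0, 0, -0.004, 0, 0, 0, 0.3],
    [0, 0, -0.002, 0, 0, 0, 0.3],
    [0, 0, 0, 0, 0, 0, 0.3],
    [0, 0, 0, 0, 0, 0, 0.3],
  ],
)

```text
clock: 11.25
eef_pos: [0.4714, -0.217, 0.033]
orientation: [0.979, 0.203, 0.0, 0.0]
contact_force: [0.2, 0.2, -0.8]
width: 0.502
gripper_force: 6.0
```

Call:
drive_tool(
  steps=[
    [0, 0, -0.002, 0, 0, 0, 0.3],
    [0, 0, -0.002, 0, 0, 0, 0.3],
    [0, 0, -0.001, 0, 0, 0, 0.3],
    [0, 0, -0.001, 0, 0, 0, 0.3],
    [0, 0, 0, 0, 0, 0, 0.3],
    [0, 0, 0, 0, 0, 0, 0.3],
  ],
)

```text
clock: 11.85
eef_pos: [0.471, -0.2167, 0.0264]
orientation: [0.979, 0.203, -0.0, -0.0]
contact_force: [0.5, 0.2, -1.0]
width: 0.504
gripper_force: 6.0
```

Call:
drive_tool(
  steps=[
    [0, 0, -0.001, 0, 0, 0, 0.3],
    [0, 0, 0, 0, 0, 0, 0.3],
    [0, 0, -0.001, 0, 0, 0, 0.3],
    [0, 0, 0, 0, 0, 0, 0.3],
    [0, 0, 0, 0, 0, 0, 0.3],
  ],
)

```text
clock: 12.35
eef_pos: [0.471, -0.2167, 0.0244]
orientation: [0.979, 0.203, -0.0, -0.0]
contact_force: [-0.3, -0.1, -0.8]
width: 0.5
gripper_force: 6.0
```

Call:
drive_tool(
  steps=[
    [0, 0, -0.0005, 0, 0, 0, 0.3],
    [0, 0, 0, 0, 0, 0, 0.3],
    [0, 0, -0.0005, 0, 0, 0, 0.3],
    [0, 0, 0, 0, 0, 0, 0.3],
    [0, 0, 0, 0, 0, 0, 0.3],
  ],
)

```text
clock: 12.85
eef_pos: [0.471, -0.2167, 0.0235]
orientation: [0.979, 0.203, 0.0, 0.0]
contact_force: [0.2, -0.0, -0.4]
width: 0.499
gripper_force: 6.0
```

Call:
drive_tool(
  steps=[
    [0, 0, -0.0005, 0, 0, 0, 0.3],
    [0, 0, 0, 0, 0, 0, 0.3],
    [0, 0, 0, 0, 0, 0, 0.3],
  ],
)

```text
clock: 13.15
eef_pos: [0.4712, -0.2167, 0.0233]
orientation: [0.979, 0.203, 0.0, 0.0]
contact_force: [-0.3, 1.1, 4.6]
width: 0.5
gripper_force: 6.0
```

The lime has touched down, with about 5 N on the board. I'll ease off and open slowly.

Call:
drive_tool(
  steps=[
    [0, 0, 0.0003, 0, 0, 0, 0.48],
    [0, 0, 0, 0, 0, 0, 0.5],
    [0, 0, 0, 0, 0, 0, 0.51],
    [0, 0, 0, 0, 0, 0, 0.52],
    [0, 0, 0, 0, 0, 0, 0.54],
    [0, 0, 0, 0, 0, 0, 0.57],
    [0, 0, 0, 0, 0, 0, 0.62],
    [0, 0, 0, 0, 0, 0, 0.7],
    [0, 0, 0, 0, 0, 0, 0.8],
    [0, 0, 0, 0, 0, 0, 0.9],
    [0, 0, 0, 0, 0, 0, 1],
    [0, 0, 0, 0, 0, 0, 1],
  ],
)

```text
clock: 14.35
eef_pos: [0.471, -0.2167, 0.0233]
orientation: [0.979, 0.203, 0.0, 0.0]
contact_force: [0.0, -0.4, -0.6]
width: 0.985
gripper_force: 0.0
```

Call:
drive_tool(
  steps=[
    [0, 0, 0.005, 0, 0, 0, 1],
    [0, 0, 0.01, 0, 0, 0, 1],
    [0, 0, 0.015, 0, 0, 0, 1],
    [0, 0, 0.02, 0, 0, 0, 1],
    [0, 0, 0.025, 0, 0, 0, 1],
    [0, 0, 0.025, 0, 0, 0, 1],
    [0, 0, 0.025, 0, 0, 0, 1],
    [0, 0, 0.02, 0, 0, 0, 1],
    [0, 0, 0.01, 0, 0, 0, 1],
    [0, 0, 0, 0, 0, 0, 1],
    [0, 0, 0, 0, 0, 0, 1],
  ],
)

```text
clock: 15.45
eef_pos: [0.4706, -0.2164, 0.1776]
orientation: [0.979, 0.203, -0.0, -0.0]
contact_force: [-0.2, 0.1, 0.2]
width: 1.002
gripper_force: 0.0
```

Run:
```python
from h import *
s=status.get_obs();P=eyes.camera_params("wrist");a=save("wrist","w5.png")
print(s["eef_pos"],s["clock"],s["width"])
d=trace("wrist","lime")[0];print(d["conf"],d["pixel"],back("wrist",d["pixel"],.04,P))
d=trace("wrist","bar_board")[0]; m=d["pixels"]
print(cv2.minAreaRect(np.array([back("wrist",p,.018,P)[:2] for p in np.argwhere(m)[::7,::-1]],np.float32)*1000))
```

```text
[ 0.47060775 -0.21641671  0.17764198] 15.45 1.0024410319919173
0.8 [321.2, 230.4] [ 0.47292456 -0.21800317  0.04      ]
((469.51373291015625, -218.70603942871094), (160.2982177734375, 249.00991821289062), 9.71524429321289)
```

View pics/w5.png

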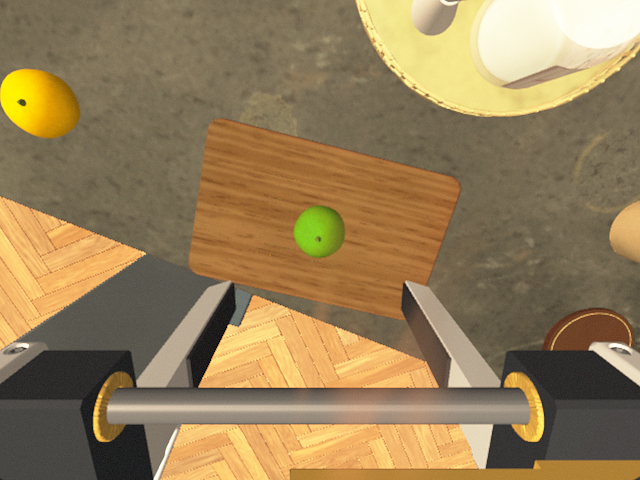

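The lime rests at (320, 231), within about 4 mm of the board's middle. The gripper is clear and the lemon hasn't moved.

```bash
python3 -c "
from bench import job; print(job.hand_in())"
```

```text
the job is handed in; nothing more can be done
None
```

I set the lime down softly, within about 4 mm of the middle of the cutting board, with a 6 N grip throughout, left the lemon and clementine alone, and handed the job in at about 16 s.

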